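# Turn a freshly painted wheel valve-up on its painting stand

## Robot

A 7-joint arm with a two-finger parallel gripper is mounted at the origin on the work surface. World frame = base frame: x ahead of the robot, y to its left, z up, the work surface at z = 0. Lengths are in mm, angles in degrees, forces in N, time in s.
With the tool pointing down it reaches from about 400 to 875 mm from the base axis. Payload 19.3 kg.
Tool frame: the origin (TCP) lies between the finger pads; the fingertips stand 8 mm ahead of it and the grasp point (between the pads) lies 11 mm behind it (tip_reach is the z of the fingertips in the tool frame, in mm); z points along the fingers, y is the line along which they close (so a half turn about z gives the same grasp; the last joint's range is limited). The gripper opens to 85 mm and grips with 20 to 120 N. Pads are 22 mm wide; open, the fingers measure 114 mm over their backs; the gripper's body (76 mm by 85 mm) begins 54 mm behind the grasp point. The pads swing forward as they close: fully open they stand 13 mm farther back than shut.
Start: joints at [67.311, 29.874, -2.08, 91.645, 1.215, 58.505, -6.463], TCP at [200.014, -592.123, 239.291] pointing down, gripper open.
Joint ranges: [-166.77, 166.77], [-17.47, 122.26], [-85.68, 81.53], [9.62, 139.38], [-72.42, 252.41], [9.2, 110.78], [-144.41, 144.41]. Speed limits (degrees/s): [108.29, 108.29, 136.94, 136.94, 172.46, 172.46, 172.46].

## Interface

Orientations are given as [roll, pitch, yaw] about the fixed x, y, z axes, in that order (R = Rz(yaw) Ry(pitch) Rx(roll)).
In Python, from bench import * gives the robot as it stands.
- The arm moves only by the tool send_rows, never from a script. Its argument "moves" is a list of rows, each an object with "dp": the shift along the tool's x, y, z in mm, a list of three; "twist": the turn, a rotation vector about the tool's x, y, z in rad, a list of three; "fingers": the finger opening in mm, from 0 to 85.4. A call has 1 to 10 rows; each row is the pose to reach, as a shift and turn from the pose commanded when the call began, along the tool's axes at that moment; what a row does not reach only later rows make up. A row lasts 1/12 s, in which the tool goes at most 41.7 mm and 7.16 degrees, less where a joint would pass 70% of its speed; a pose out of reach is approached as far as the arm can. A call with a gripper value outside its range is refused whole. The fingers move at their own pace and stop on an object; the grip force is fixed at half the most. Time passes only in rows, so rows that repeat a pose let the fingers close. It gives the time, the measured TCP pose, the force, the opening and the grip force at its end, in the units of the state.
- get_state(): the state, without advancing time (a new reading comes with each control period).
- capture(name): name is "side" or "top" or "wrist"; returns a dict with "frame" (480x640x3 uint8, blue, green, red), "intrinsics" (3x3 intrinsics, pixels), "origin" and "rotation" of the camera in the world. Camera axes: x right, y up, looking along -z (the intrinsics and any distortion apply to the point x, -y, -z); pixel columns grow to the right and rows downward; lengths in mm; the calibration is good to about 2 mm. A picture is of the moment at which its call begins. There is no depth.
- finish_job(): hands the job in; it is judged then, once.
The state is a dict: "t": time; "qpos": joint angles; "dq": joint speeds; "effort": joint torques, N m; "tcp_pos": TCP position; "tool_rot": TCP orientation; "force": force on the tool from outside, world axes, zero at the start; "wrist_torque": the same for the moment, N m; "width": opening from 0.0 (shut) to 1.0 (fully open); "grip_force": force on a finger pad.
Only numpy, scipy, OpenCV 4.12 (cv2) and the standard library are available. Lean on these libraries where they do the work, as an engineer would, in place of code of your own. Each camera call takes 0.05 s, during which the arm holds its last target. There are 200 camera calls.

## Task

Turn the wheel on the painting stand by pushing its white spokes with a fingertip, one spoke after another, until the red-capped valve stem points straight up the slope, at the very top (highest point) of the leaning wheel, and leave the wheel standing still there. The yellow rim and turquoise tyre are wet with paint, so do not touch the rim, the tyre or the valve. Leave the two paint jars and the brush pot standing where they are.

Things in the scene. Friction and masses are not known exactly. Their poses are not given: they have to be found in the camera images.
- stand: Fixed plywood stand holding the wheel. Origin on the table straight below the hub; z up; x level, toward the side where the wheel is highest (the robot's side, within 20 degrees); y left of x. The wheel's plane slopes 30 degrees from level: uphill in it is (0.866,0,0.5), its front normal (-0.5,0,0.866). Base board 300 x 400 x 18 mm. Behind the wheel only a 24 mm post under the hub (x 20 mm, top at 98 mm).
- hub (a point): Centre of the wheel, on its axis, in the mid-plane of spokes and rim, 130 mm above the table. White hub, 42 mm diameter, 40 mm long. Five white spokes from hub to rim, 14 mm wide, 12 mm thick (6 mm either side of the mid-plane), at 36, 108, 180, 252 and 324 degrees from the valve.
- crossbar (a point): Middle of the fixed level steel bar across the wheel's front, 28 mm in front of the mid-plane. It runs 195 mm either way along the stand's y, 22 mm wide along the slope, 8 mm thick; the axle nut on it ends 39 mm in front of the mid-plane. A finger between the spokes works on the uphill or downhill side of the bar, not across it. 30 mm square posts carry it at y = -180 and +180 mm.
- rim_top (a point): Fixed point at the very top of the yellow rim, in the mid-plane, 115 mm uphill from the hub centre: the valve stem has to end up here.
- valve_cap (a point): Middle of the red valve cap (11 mm diameter, 13 mm long), 91.5 mm from the hub centre, in the mid-plane. The brass stem sits on the inside of the rim, midway between two spokes, and points at the hub; the cap's inner end is 85 mm from the hub centre. It turns with the wheel.
- rim: Yellow rim, wet with paint, turns with the wheel: inner radius 110 mm, outer 120 mm, 30 mm wide (15 mm either side of the mid-plane). Origin on the wheel's axis, 15 mm behind the hub centre.
- tyre: Turquoise tyre around the rim, wet with paint, 34 mm thick, outer radius 150 mm. Origin at the hub centre.
- valve: Brass valve stem (6 mm diameter) with red cap, turns with the wheel. Origin at the hub centre; its x axis points from the hub to the valve, its z axis along the wheel's front normal.
- wheel (a joint): Wheel angle in rad: 0 (or +-6.283) with the valve at the very top; grows as the wheel turns counter-clockwise seen from its front, i.e. from above (valve goes from the top towards the stand's +y side). Turns freely two full turns either way. Balanced; bearing drag about 0.12 N m (2 N at a spoke); it stays where it is left.
- green_jar: Green paint jar with white cap, loose, 42 mm diameter, 60 mm tall; origin at the centre of its underside. Leave alone.
- blue_jar: Blue paint jar with white cap, loose, 42 mm diameter, 60 mm tall; origin at the centre of its underside. Leave alone.
- brush_pot: White pot, 70 mm diameter, 85 mm tall, with three brushes standing in it to 190 mm above the table, loose; origin at the centre of its underside. Leave alone.

How it is judged (in metres and radians):
At the end, for the whole second after the job is handed in: The valve cap is at the top of the wheel, within 11 mm (about 7 degrees) to either side of straight uphill from the hub, the wheel is at rest (below 0.05 rad/s), and both jars and the brush pot are within 20 mm of where they stood (y of valve_cap in the frame of stand between -0.011 and 0.011 m and z of valve_cap in the frame of stand above 0.165 m and velocity of joint wheel between -0.05 and 0.05 rad/s and distance of each of green_jar, blue_jar, brush_pot from where it was at the start of the episode below 0.02 m); the robot touches nothing.
It fails at once if the wet rim, tyre or valve is touched (over 1 N) (contact force between any of the fingers, the arm and rim above 1 N or contact force between any of the fingers, the arm and tyre above 1 N or contact force between any of the fingers, the arm and valve above 1 N).
It fails at once if a jar or the brush pot is lifted, tipped or pushed away (over 20 mm or 0.35 rad) (distance of any of green_jar, blue_jar, brush_pot from where it was at the start of the episode above 0.02 m or angle between any of green_jar, blue_jar, brush_pot's own z axis and vertical above 0.35 rad).
It also fails if it takes over 53 s, if anything falls off the work surface, if the arm or the gripper's body presses on something with over 40 N, if the wrist force passes 120 N, or if a joint passes its speed limit or range.

## Working session

There is one attempt and no reset: what is moved stays moved. The work goes in short steps, Python scripts to look and compute and a tool call to move; the robot and the scene stay as the last step left them, time stands still between calls to the robot, and variables do not carry over. Pictures are saved under pics/ and viewed, at most 10 in all, crops included, and the job is handed in when it is done.

Besides the shell and the picture viewer there is one more tool, called after "Request:" by a JSON object that holds its "fn" and its "kwargs", one argument or row to a line. send_rows: Moves the arm, as the interface text tells. Its arguments: {"type":"object","properties":{"moves":{"type":"array"}},"required":["moves"]}

```bash
ls; mkdir -p pics; python3 - <<'E'
from bench import *
import cv2,pickle
d={}
for n in("side","top"):
    c=capture(n);d[n]=c;cv2.imwrite(f"pics/{n}0.png",c["frame"]);print(n,c["intrinsics"],c["origin"],c["rotation"],[k for k in c])
pickle.dump(d,open("c0.pkl","wb"))
print(get_state())
E
```

```text
pics
side [[519.73586692   0.         318.39251145]
 [  0.         519.73586692 237.48260025]
 [  0.           0.           1.        ]] [ 387.49015353 -738.04274732  638.41330393] [ 57.25013086   0.80316366 -14.39351908] ['frame', 'intrinsics', 'origin', 'rotation']
top [[440.88409056   0.         316.27482764]
 [  0.         440.88409056 241.50063494]
 [  0.           0.           1.        ]] [424.3089052   38.58459019 987.43853139] [  9.73202609  -0.4434     -88.28546209] ['frame', 'intrinsics', 'origin', 'rotation']
{'t': 0.1, 'qpos': array([67.31088229, 29.90670364, -2.08114542, 91.66807838,  1.21445408,
       58.50510477, -6.46288071]), 'dq': array([-0.0565471 , -0.11137748, -0.101625  , -0.0468244 ,  0.03062778,
       -0.05726534,  0.07113931]), 'effort': array([ 5.01928924e-03, -9.28504157e+01,  1.98483892e+00, -3.70541418e+01,
        1.81556196e-02,  5.24312272e-03, -3.97283998e-05]), 'tcp_pos': array([ 199.92103277, -591.86981572,  238.78809809]), 'tool_rot': array([-1.79942295e+02,  3.94227704e-03,  1.86660262e+01]), 'force': array([ 0.03572414,  0.30029253, -0.07676702]), 'wrist_torque': array([-0.00222351,  0.00769993, -0.05098962]), 'grip_force': 0.0, 'width': 1.001316037139827}
```

View pics/side0.png

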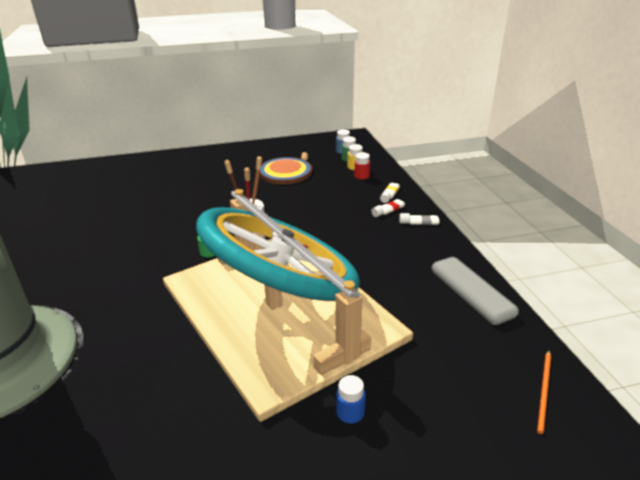

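View pics/top0.png

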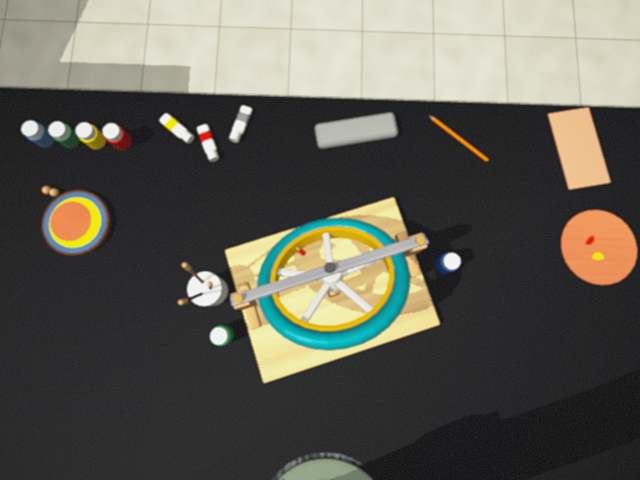

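The side view shows the leaning wheel, with the bar running from about (235,195) to (352,292), the blue jar at (350,400) and the green jar at (207,245). The top view shows the nut at (330,267), the bar ends at (232,300) and (427,240), and the red valve cap at (301,251), on the far side and to the left. The jars are at (221,335) and (451,262), and the pot is at (206,289).

```bash
cat > h.py <<'E'
import numpy as np, cv2, pickle
from scipy.spatial.transform import Rotation as R
def rot(c): return R.from_euler('xyz',c["rotation"],degrees=True).as_matrix()
def ray(c,uv):
    K=c["intrinsics"]; v=np.linalg.inv(K)@[uv[0],uv[1],1]; return np.array(c["origin"]),rot(c)@[v[0],-v[1],-v[2]]
def onplane(c,uv,p,n):
    o,d=ray(c,uv); return o+d*(np.dot(np.array(p)-o,n)/np.dot(d,n))
def proj(c,P):
    q=rot(c).T@(np.array(P)-c["origin"]); q=c["intrinsics"]@[q[0],-q[1],-q[2]]; return q[:2]/q[2]
def tri(cs,uvs):
    A=np.zeros((3,3));b=np.zeros(3)
    for c,uv in zip(cs,uvs):
        o,d=ray(c,uv);d=d/np.linalg.norm(d);M=np.eye(3)-np.outer(d,d);A+=M;b+=M@o
    return np.linalg.solve(A,b)
def mask(c,lo,hi,roi=None):
    m=cv2.inRange(cv2.cvtColor(c["frame"],cv2.COLOR_BGR2HSV),np.array(lo),np.array(hi))
    if roi: z=np.zeros_like(m);x0,y0,x1,y1=roi;z[y0:y1,x0:x1]=m[y0:y1,x0:x1];m=z
    return m
def big(m): return max(cv2.findContours(m,cv2.RETR_EXTERNAL,cv2.CHAIN_APPROX_NONE)[0],key=cv2.contourArea)
E
python3 - <<'E'
from h import *
d=pickle.load(open("c0.pkl","rb"));T,S=d["top"],d["side"]
Z=[0,0,1]
# board
m=mask(T,(12,40,90),(32,200,255),(215,190,450,390))|mask(T,(75,80,40),(100,255,255),(215,190,450,390))
h=cv2.convexHull(big(m)); a=cv2.approxPolyDP(h,12,True)[:,0]; print("board px",a.tolist())
for p in a: print(onplane(T,p,[0,0,18],Z).round(1))
# tyre
for n,c in d.items():
    m=mask(c,(80,120,40),(98,255,255),(180,190,450,390)); e=cv2.fitEllipse(cv2.convexHull(big(m))); print(n,"tyre",e)
t=[cv2.fitEllipse(cv2.convexHull(big(mask(c,(80,120,40),(98,255,255),(180,190,450,390)))))[0] for c in (T,S)]
print("tyre centre",tri([T,S],t).round(1))
print("nut z163.8",onplane(T,(330,267),[0,0,163.8],Z).round(1))
for uv in((233,300),(427,240)): print("bar end",onplane(T,uv,[0,0,157.7],Z).round(1))
print("bar ends tri",[tri([T,S],[a,b]).round(1) for a,b in (((233,300),(234,195)),((427,240),(355,293)))])
m=mask(T,(0,120,60),(8,255,255),(270,225,400,340)); ys,xs=np.nonzero(m);print("red",len(xs),xs.mean(),ys.mean(),xs.min(),xs.max(),ys.min(),ys.max())
for n,uv in(("green",(221,335)),("blue",(451,262))): print(n,onplane(T,uv,[0,0,60],Z).round(1))
print("pot",onplane(T,(207,289),[0,0,85],Z).round(1))
x=cv2.resize(T["frame"][205:355,225:445],None,fx=3.6,fy=3.6,interpolation=cv2.INTER_CUBIC);cv2.imwrite("pics/z.png",x)
E
```

```text
board px [[394, 197], [427, 244], [439, 324], [264, 383], [224, 250]]
[ 698.9 -137.5   18. ]
[ 592.8 -211.3   18. ]
[ 417.8 -235.1   18. ]
[284.1 137.4  18. ]
[565.2 240.2  18. ]
side tyre ((268.12396240234375, 252.25506591796875), (60.62632369995117, 162.24131774902344), 116.29582977294922)
top tyre ((333.4013671875, 284.2020568847656), (128.14585876464844, 151.53318786621094), 76.90678405761719)
tyre centre [484.3   1.1 134.2]
nut z163.8 [518.    9.2 163.8]
bar end [451.3 188.3 157.7]
bar end [ 576.3 -175.4  157.7]
bar ends tri [array([448.5, 189.1, 154.1]), array([ 578. , -175.2,  159.9])]
red 22 301.5 252.0 299 304 250 254
green [382.4 226.1  60. ]
blue [ 548.3 -251.    60. ]
pot [474.2 255.6  85. ]
```

View pics/z.png

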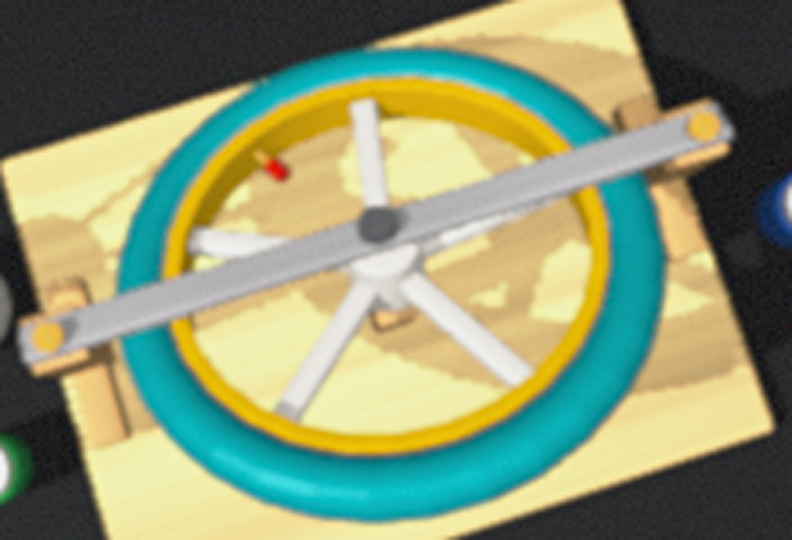

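The crop puts the valve cap at (276,168) and confirms the spoke layout. The robot's side is uphill.

```bash
cat >> h.py <<'E'
th=np.radians(19.5)
X=np.array([-np.cos(th),-np.sin(th),0]);Y=np.array([np.sin(th),-np.cos(th),0]);Z=np.array([0,0,1.])
HUB=np.array([499.,2.,130.]);U=.866*X+.5*Z;N=-.5*X+.866*Z
def wheel(c,uv):
    P=onplane(c,uv,HUB,N)-HUB; u,y=P@U,P@Y; return u,y,np.hypot(u,y),np.degrees(np.arctan2(y,u))
def valve(c,roi=(265,225,400,345)):
    m=mask(c,(0,120,60),(8,255,255),roi); ys,xs=np.nonzero(m); return (len(xs),)+wheel(c,(xs.mean(),ys.mean())) if len(xs) else None
def local(st):
    Rm=R.from_euler('xyz',st["tool_rot"],degrees=True).as_matrix(); p=st["tcp_pos"]-HUB
    return np.round([p@U,p@Y,p@N],1),Rm
def todp(st,u,y,n):   # dp in tool axes to bring TCP to wheel coords u,y,n ; and rotvec to alignment
    Rm=local(st)[1]; T=HUB+u*U+y*Y+n*N; G=np.column_stack([-U,Y,-N])
    return (Rm.T@(T-st["tcp_pos"])).round(1),(R.from_matrix(Rm.T@G).as_rotvec()).round(3)
E
python3 - <<'E'
from h import *
d=pickle.load(open("c0.pkl","rb"));T,S=d["top"],d["side"]
print("valve",valve(T))
for uv in((288,410),(525,378),(363,107),(200,240)): print("spoke end",np.round(wheel(T,(225+uv[0]/3.6,205+uv[1]/3.6)),1))
# outer rim inner-edge check: yellow hits; reprojections
print("hub nut proj",proj(T,HUB+39*N),proj(S,HUB+39*N),"bar",[proj(c,HUB+32*N+s*195*Y).round() for c in(T,S) for s in(1,-1)])
m=mask(T,(80,120,40),(98,255,255),(215,190,450,390));h=big(m)[:,0]
q=np.array([wheel(T,p) for p in h]); print("tyre outer r by angle",[(a,round(q[np.abs(q[:,3]-a)<5][:,2].max())) for a in range(-170,171,20) if (np.abs(q[:,3]-a)<5).any()])
from bench import get_state
st=get_state()
print(local(st)[0],todp(st,120,-60,180),todp(st,31,-54,90))
E
```

```text
valve (22, np.float64(-86.75588700039161), np.float64(-41.35627099675666), np.float64(96.10892299876164), np.float64(-154.51300240079544))
spoke end [ 65.7 -74.1  99.  -48.5]
spoke end [ 90.4  45.2 101.1  26.5]
spoke end [-111.4   18.8  112.9  170.4]
spoke end [ -54.8  -93.8  108.6 -120.3]
hub nut proj [330.37670499 267.31942325] [287.46838353 232.35909256] bar [array([428., 239.]), array([231., 301.]), array([355., 295.]), array([235., 193.])]
tyre outer r by angle [(-90, 149), (-70, 148), (-50, 147), (-30, 146), (-10, 146), (10, 144), (30, 144), (50, 144), (70, 145), (90, 147)]
[ 470.2  460.  -145.9] (array([ 458.6, -526.8, -106.6]), array([-0.005, -0.524, -0.014])) (array([ 490.8, -521.2,   15.8]), array([-0.005, -0.524, -0.014]))
```

```bash
python3 - <<'E'
from h import *
from bench import get_state
st=get_state(); print(todp(st,58,-8,140), HUB+58*U-8*Y+140*N)
E
```

```text
(array([ 493.1, -475.2,  -41. ]), array([-0.005, -0.524, -0.014])) [514.96745269  16.14116115 280.24      ]
```

Request:
{"fn": "send_rows", "kwargs": {
  "moves": [
    {"dp":[0,0,-40],"twist":[0,0,0],"fingers":0},
    {"dp":[0,0,-80],"twist":[0,0,0],"fingers":0},
    {"dp":[0,0,-110],"twist":[0,-0.05,0],"fingers":0},
    {"dp":[30,-30,-110],"twist":[0,-0.1,0],"fingers":0},
    {"dp":[60,-60,-110],"twist":[0,-0.2,0],"fingers":0},
    {"dp":[85,-90,-110],"twist":[0,-0.3,0],"fingers":0},
    {"dp":[110,-120,-110],"twist":[0,-0.4,0],"fingers":0},
    {"dp":[135,-150,-110],"twist":[0,-0.5,0],"fingers":0},
    {"dp":[135,-150,-110],"twist":[0,-0.52,0],"fingers":0}
  ]
}}

```text
t: 0.85
tcp_pos: [285.9, -399.5, 348.3]
tool_rot: [-179.8, 30.0, 19.5]
force: [1.2, 0.5, -0.8]
width: 0.005
grip_force: 0.0
```

```bash
python3 - <<'E'
from h import *
from bench import get_state
st=get_state(); print(local(st)[0],todp(st,58,-8,140))
E
```

```text
[399.1 307.3  21.6] (array([ 341.2, -315.5, -117.8]), array([-0.003,  0.001,  0.   ]))
```

Request:
{"fn": "send_rows", "kwargs": {
  "moves": [
    {"dp":[25,-25,-25],"twist":[0,0,0],"fingers":0},
    {"dp":[50,-50,-45],"twist":[0,0,0],"fingers":0},
    {"dp":[75,-75,-65],"twist":[0,0,0],"fingers":0},
    {"dp":[100,-100,-80],"twist":[0,0,0],"fingers":0},
    {"dp":[128,-125,-95],"twist":[0,0,0],"fingers":0},
    {"dp":[155,-150,-110],"twist":[0,0,0],"fingers":0},
    {"dp":[180,-175,-118],"twist":[0,0,0],"fingers":0},
    {"dp":[208,-200,-118],"twist":[0,0,0],"fingers":0},
    {"dp":[235,-225,-118],"twist":[0,0,0],"fingers":0},
    {"dp":[262,-250,-118],"twist":[0,0,0],"fingers":0}
  ]
}}

```text
t: 1.68
tcp_pos: [471.3, -76.8, 320.7]
tool_rot: [-180.0, 29.8, 18.7]
force: [1.1, 0.1, 0.6]
width: 0.003
grip_force: 0.0
```

Request:
{"fn": "send_rows", "kwargs": {
  "moves": [
    {"dp":[25,-20,0],"twist":[0,0,0],"fingers":0},
    {"dp":[50,-42,0],"twist":[0,0,0],"fingers":0},
    {"dp":[79,-65,0],"twist":[0,0,0],"fingers":0},
    {"dp":[79,-65,0],"twist":[0,0,0],"fingers":0},
    {"dp":[79,-65,0],"twist":[0,0,0],"fingers":0}
  ]
}}

```text
t: 2.1
tcp_pos: [515.1, 6.6, 280.9]
tool_rot: [-179.9, 29.9, 18.9]
force: [0.3, -1.1, 0.0]
width: -0.002
grip_force: 0.0
```

```bash
python3 - <<'E'
from h import *
from bench import *
st=get_state(); print(local(st)[0],todp(st,58,-8,50),st["qpos"].round(),st["tool_rot"].round(1))
s=capture("side");w=capture("wrist")
cv2.imwrite("pics/a.png",np.hstack([cv2.resize(s["frame"][90:330,140:460],None,fx=1.25,fy=1.25,interpolation=cv2.INTER_CUBIC),cv2.resize(w["frame"],(400,300))]))
print("proj tip",proj(s,st["tcp_pos"]))
E
```

```text
[ 61.   1. 139.] (array([ 2.8, -8.4, 89.1]), array([-0.007, -0.002, -0.01 ])) [ -1.  35. -15.  84.  10.  93. -89.] [-179.9   29.9   18.9]
proj tip [282.86973044 170.90120827]
```

View pics/a.png

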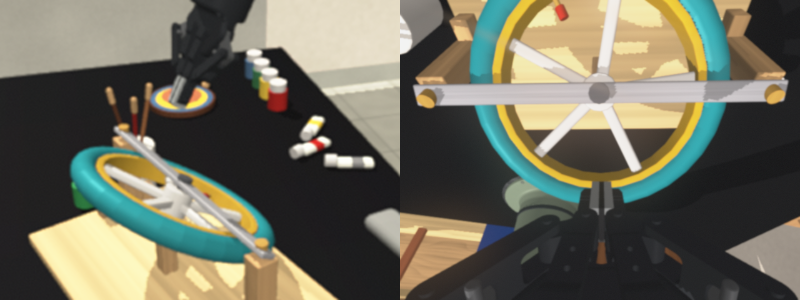

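The wrist view shows the shut fingertips over the open sector, with the lower spokes at about (540,152) and (636,168). The tips are narrow. I'll descend into the sector.

Request:
{"fn": "send_rows", "kwargs": {
  "moves": [
    {"dp":[3,-8,25],"twist":[0,0,-0.01],"fingers":0},
    {"dp":[3,-8,50],"twist":[0,0,-0.01],"fingers":0},
    {"dp":[3,-8,75],"twist":[0,0,-0.01],"fingers":0},
    {"dp":[3,-8,95],"twist":[0,0,-0.01],"fingers":0},
    {"dp":[3,-8,110],"twist":[0,0,-0.01],"fingers":0},
    {"dp":[3,-8,120],"twist":[0,0,-0.01],"fingers":0},
    {"dp":[3,-8,130],"twist":[0,0,-0.01],"fingers":0},
    {"dp":[3,-8,139],"twist":[0,0,-0.01],"fingers":0},
    {"dp":[3,-8,139],"twist":[0,0,-0.01],"fingers":0}
  ]
}}

```text
t: 2.95
tcp_pos: [448.7, -9.2, 159.4]
tool_rot: [-179.7, 29.9, 19.3]
force: [0.1, 0.6, -0.6]
width: -0.0
grip_force: 0.0
```

```bash
python3 - <<'E'
from h import *
from bench import *
st=get_state(); print(local(st)[0],st["tool_rot"].round(1),st["force"])
w=capture("wrist");cv2.imwrite("pics/b.png",w["frame"])
p,_=local(st)
for a in range(25,82,8):
    a=np.radians(a);d=7+11*abs(np.sin(a))+12*abs(np.cos(a))
    P=60*np.array([np.cos(a),np.sin(a)])+d*np.array([np.sin(a),-np.cos(a)]);print(round(np.degrees(a)),P.round(1),"dp",(-(P[0]-p[0])).round(1),(P[1]-p[1]).round(1))
E
```

```text
[59.  -6.3 -0.1] [-179.7   29.9   19.3] [ 0.07744833  0.58820834 -0.58518803]
25 [63.9  4.9] dp -4.9 11.2
33 [62.9 13.3] dp -3.9 19.6
41 [60.6 21.8] dp -1.6 28.1
49 [56.9 30.1] dp 2.1 36.4
57 [51.8 37.9] dp 7.2 44.2
65 [45.3 45.1] dp 13.7 51.4
73 [37.7 51.2] dp 21.3 57.5
81 [28.9 56.2] dp 30.1 62.5
```

View pics/b.png

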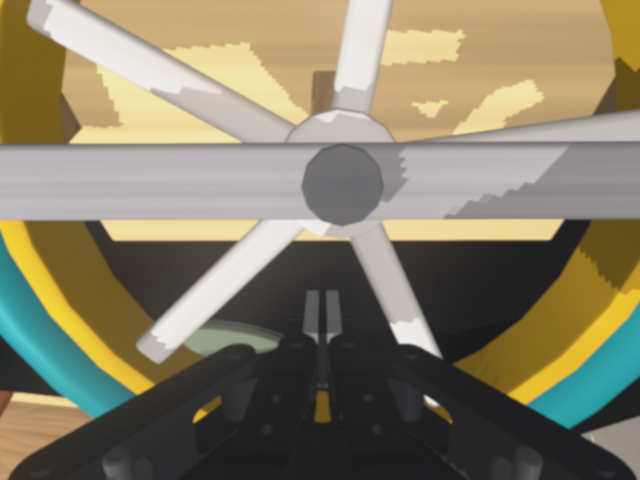

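The wrist view shows the tips at (323,300) between the two uphill spokes, touching nothing. Stroke 1 pushes the right-hand spoke.

Request:
{"fn": "send_rows", "kwargs": {
  "moves": [
    {"dp":[-4,11,0],"twist":[0,0,0],"fingers":0},
    {"dp":[-4,19,0],"twist":[0,0,0],"fingers":0},
    {"dp":[-2,27,0],"twist":[0,0,0],"fingers":0},
    {"dp":[1,34,0],"twist":[0,0,0],"fingers":0},
    {"dp":[5,41,0],"twist":[0,0,0],"fingers":0},
    {"dp":[10,47,0],"twist":[0,0,0],"fingers":0},
    {"dp":[14,52,0],"twist":[0,0,0],"fingers":0},
    {"dp":[18,56,0],"twist":[0,0,0],"fingers":0},
    {"dp":[22,58,0],"twist":[0,0,0],"fingers":0},
    {"dp":[22,58,0],"twist":[0,0,0],"fingers":0}
  ]
}}

```text
t: 3.83
tcp_pos: [487.1, -57.3, 148.4]
tool_rot: [-179.7, 29.8, 19.3]
force: [0.8, 0.4, -0.8]
width: 0.002
grip_force: 0.0
```

Request:
{"fn": "send_rows", "kwargs": {
  "moves": [
    {"dp":[-4,-8,0],"twist":[0,0,0],"fingers":0},
    {"dp":[-4,-8,-20],"twist":[0,0,0],"fingers":0},
    {"dp":[-4,-8,-50],"twist":[0,0,0],"fingers":0},
    {"dp":[-4,-8,-85],"twist":[0,0,0],"fingers":0},
    {"dp":[-4,-8,-125],"twist":[0,0,0],"fingers":0},
    {"dp":[-20,-50,-140],"twist":[0,0,0],"fingers":0},
    {"dp":[-20,-58,-140],"twist":[0,0,0],"fingers":0},
    {"dp":[-20,-58,-140],"twist":[0,0,0],"fingers":0}
  ]
}}

```text
t: 4.5
tcp_pos: [516.1, 18.4, 282.3]
tool_rot: [-179.6, 29.6, 19.6]
force: [-0.4, 0.8, -0.5]
width: -0.001
grip_force: 0.0
```

```bash
cat >> h.py <<'E'
def wv(w):
    m=mask(w,(0,120,40),(8,255,255)); cs=cv2.findContours(m,cv2.RETR_EXTERNAL,cv2.CHAIN_APPROX_NONE)[0]; o=[]
    for c in cs:
        if cv2.contourArea(c)>20:
            (x,y),_,_=cv2.minAreaRect(c); r=wheel(w,(x,y))
            if 75<r[2]<105: o.append(np.round(r,1).tolist())
    return o
E
python3 - <<'E'
from h import *
from bench import *
st=get_state(); print(local(st)[0],st["tool_rot"].round(1),st["force"])
w=capture("wrist");cv2.imwrite("pics/c.png",w["frame"]);print("wrist",wv(w),"top",valve(capture("top")))
E
```

```text
[ 57.5  -9.8 142.7] [-179.6   29.6   19.6] [-0.40016919  0.81963288 -0.50181614]
wrist [[-31.6, -87.9, 93.3, -109.8]] top None
```

View pics/c.png

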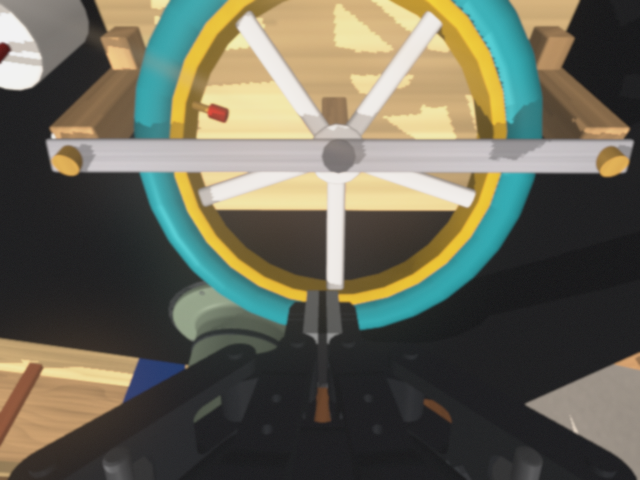

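The valve is at (217,113), about -110°, and the nearest uphill spoke is at about -2°. Stroke 2 goes in to the left of that spoke.

Request:
{"fn": "send_rows", "kwargs": {
  "moves": [
    {"dp":[2,-22,30],"twist":[0,0,0],"fingers":0},
    {"dp":[2,-22,60],"twist":[0,0,0],"fingers":0},
    {"dp":[2,-22,85],"twist":[0,0,0],"fingers":0},
    {"dp":[2,-22,105],"twist":[0,0,0],"fingers":0},
    {"dp":[2,-22,120],"twist":[0,0,0],"fingers":0},
    {"dp":[2,-22,132],"twist":[0,0,0],"fingers":0},
    {"dp":[2,-22,142],"twist":[0,0,0],"fingers":0},
    {"dp":[2,-22,142],"twist":[0,0,0],"fingers":0}
  ]
}}

```text
t: 5.27
tcp_pos: [443.2, 12.1, 155.2]
tool_rot: [-179.7, 30.0, 19.3]
force: [0.6, 0.1, -0.2]
width: -0.001
grip_force: 0.0
```

```bash
python3 - <<'E'
from h import *
from bench import *
st=get_state(); print(local(st)[0],st["tool_rot"].round(1),st["force"])
E
```

```text
[ 55.2 -28.1  -2.8] [-179.7   30.    19.3] [ 0.58936099  0.09520608 -0.20728431]
```

Request:
{"fn": "send_rows", "kwargs": {
  "moves": [
    {"dp":[-5,12,0],"twist":[0,0,0],"fingers":0},
    {"dp":[-7,22,0],"twist":[0,0,0],"fingers":0},
    {"dp":[-8,31,0],"twist":[0,0,0],"fingers":0},
    {"dp":[-7,41,0],"twist":[0,0,0],"fingers":0},
    {"dp":[-4,51,0],"twist":[0,0,0],"fingers":0},
    {"dp":[0,60,0],"twist":[0,0,0],"fingers":0},
    {"dp":[6,68,0],"twist":[0,0,0],"fingers":0},
    {"dp":[11,74,0],"twist":[0,0,0],"fingers":0},
    {"dp":[16,79,0],"twist":[0,0,0],"fingers":0},
    {"dp":[16,79,0],"twist":[0,0,0],"fingers":0}
  ]
}}

```text
t: 6.1
tcp_pos: [484.5, -57.7, 147.4]
tool_rot: [-179.7, 29.8, 19.3]
force: [0.2, 0.6, 0.4]
width: -0.001
grip_force: 0.0
```

Request:
{"fn": "send_rows", "kwargs": {
  "moves": [
    {"dp":[-4,-8,0],"twist":[0,0,0],"fingers":0},
    {"dp":[-4,-8,-20],"twist":[0,0,0],"fingers":0},
    {"dp":[-4,-8,-50],"twist":[0,0,0],"fingers":0},
    {"dp":[-4,-8,-85],"twist":[0,0,0],"fingers":0},
    {"dp":[-4,-8,-125],"twist":[0,0,0],"fingers":0},
    {"dp":[0,-45,-140],"twist":[0,0,0],"fingers":0},
    {"dp":[0,-70,-140],"twist":[0,0,0],"fingers":0},
    {"dp":[0,-70,-140],"twist":[0,0,0],"fingers":0}
  ]
}}

```text
t: 6.77
tcp_pos: [525.2, 37.7, 271.1]
tool_rot: [-179.5, 29.7, 19.8]
force: [0.2, 0.6, -0.7]
width: -0.002
grip_force: 0.0
```

```bash
python3 - <<'E'
from h import *
from bench import *
st=get_state(); print(local(st)[0],st["tool_rot"].round(1),st["force"])
w=capture("wrist");cv2.imwrite("pics/d.png",w["frame"]);print("wrist",wv(w),"top",valve(capture("top")))
E
```

```text
[ 38.8 -24.9 140.5] [-179.5   29.7   19.8] [ 0.249319    0.61988001 -0.72878738]
wrist [[71.1, -54.4, 89.5, -37.4]] top None
```

View pics/d.png

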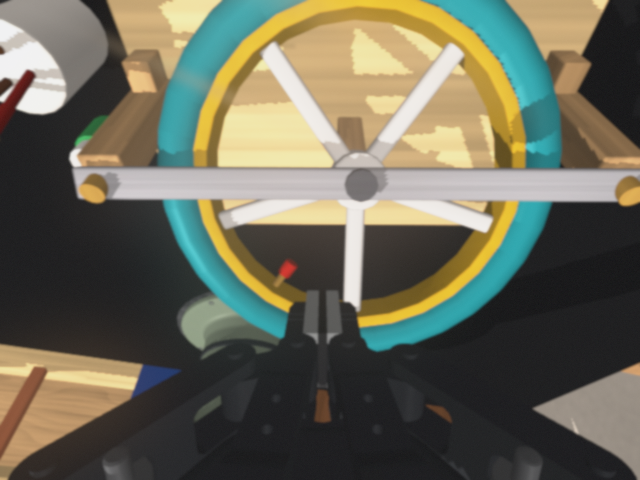

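The valve is at (288,268), about -37°, and the spoke to push is at about -1°. Stroke 3 works close to the hub, well inside the valve cap.

Request:
{"fn": "send_rows", "kwargs": {
  "moves": [
    {"dp":[-3,-4,30],"twist":[0,0,0],"fingers":0},
    {"dp":[-3,-4,60],"twist":[0,0,0],"fingers":0},
    {"dp":[-3,-4,85],"twist":[0,0,0],"fingers":0},
    {"dp":[-3,-4,105],"twist":[0,0,0],"fingers":0},
    {"dp":[-3,-4,120],"twist":[0,0,0],"fingers":0},
    {"dp":[-3,-4,130],"twist":[0,0,0],"fingers":0},
    {"dp":[-3,-4,139],"twist":[0,0,0],"fingers":0},
    {"dp":[-3,-4,139],"twist":[0,0,0],"fingers":0}
  ]
}}

```text
t: 7.53
tcp_pos: [456.4, 11.6, 150.1]
tool_rot: [-179.7, 29.9, 19.3]
force: [-0.9, -0.7, 0.6]
width: 0.0
grip_force: 0.0
```

```bash
python3 - <<'E'
from h import *
from bench import *
st=get_state(); print(local(st)[0],st["tool_rot"].round(1),st["force"])
for t in((45,-16),(47.4,-9.7),(48.9,-2.6),(49.1,4.9),(48.9,7)): print(todp(st,*t,-1)[0])
E
```

```text
[ 42.  -23.3  -1.1] [-179.7   29.9   19.3] [-0.86301082 -0.65328896  0.55754314]
[-3.   7.3 -0.1]
[-5.4 13.6 -0.2]
[-6.8 20.7 -0.2]
[-7.  28.2 -0.3]
[-6.8 30.3 -0.3]
```

Request:
{"fn": "send_rows", "kwargs": {
  "moves": [
    {"dp":[-3,5,0],"twist":[0,0,0],"fingers":0},
    {"dp":[-4,9,0],"twist":[0,0,0],"fingers":0},
    {"dp":[-5,13,0],"twist":[0,0,0],"fingers":0},
    {"dp":[-6,17,0],"twist":[0,0,0],"fingers":0},
    {"dp":[-7,20,0],"twist":[0,0,0],"fingers":0},
    {"dp":[-7,23,0],"twist":[0,0,0],"fingers":0},
    {"dp":[-7,25,0],"twist":[0,0,0],"fingers":0},
    {"dp":[-7,25,0],"twist":[0,0,0],"fingers":0}
  ]
}}

```text
t: 8.2
tcp_pos: [460.0, -14.1, 154.3]
tool_rot: [-179.7, 29.8, 19.3]
force: [0.1, -0.0, -0.4]
width: 0.001
grip_force: 0.1
```

```bash
python3 - <<'E'
from h import *
from bench import *
st=get_state(); print(local(st)[0],st["force"])
w=capture("wrist");cv2.imwrite("pics/e.png",w["frame"]);print("wrist",wv(w))
# spoke pointing downhill side as angle: bright white pixels in annulus of radius 50..95 around the hub, downhill half
hsv=cv2.cvtColor(w["frame"],cv2.COLOR_BGR2HSV);m=(hsv[...,1]<50)&(hsv[...,2]>120)
ys,xs=np.nonzero(m);q=np.array([wheel(w,p) for p in zip(xs,ys)])
k=(q[:,2]>70)&(q[:,2]<90)&(q[:,0]<-35);h,e=np.histogram(q[k,3],bins=72,range=(-180,180));print([(e[i],h[i]) for i in np.nonzero(h)[0]])
E
```

```text
[48.7  2.1 -0. ] [ 0.12568013 -0.03170142 -0.42182933]
wrist []
[(np.float64(-125.0), np.int64(569)), (np.float64(-120.0), np.int64(865)), (np.float64(-115.0), np.int64(93))]
```

View pics/e.png

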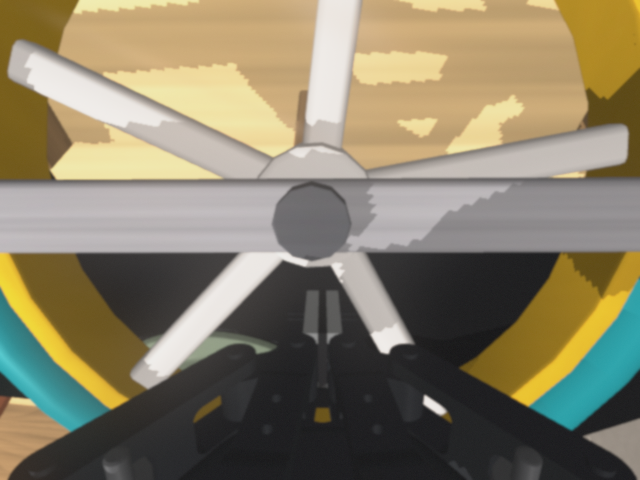

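The downhill spokes put the valve at about -12°. I'll push a little further.

Request:
{"fn": "send_rows", "kwargs": {
  "moves": [
    {"dp":[0,3,0],"twist":[0,0,0],"fingers":0},
    {"dp":[0,5,0],"twist":[0,0,0],"fingers":0},
    {"dp":[0,7,0],"twist":[0,0,0],"fingers":0},
    {"dp":[0,8.5,0],"twist":[0,0,0],"fingers":0},
    {"dp":[0,8.5,0],"twist":[0,0,0],"fingers":0},
    {"dp":[0,8.5,0],"twist":[0,0,0],"fingers":0}
  ]
}}

```text
t: 8.75
tcp_pos: [462.6, -21.7, 154.2]
tool_rot: [-179.7, 29.8, 19.3]
force: [0.9, 0.2, -0.2]
width: -0.003
grip_force: 0.1
```

Request:
{"fn": "send_rows", "kwargs": {
  "moves": [
    {"dp":[2,-10,0],"twist":[0,0,0],"fingers":0},
    {"dp":[2,-10,-10],"twist":[0,0,0],"fingers":0},
    {"dp":[2,-10,-35],"twist":[0,0,0],"fingers":0},
    {"dp":[2,-10,-70],"twist":[0,0,0],"fingers":0},
    {"dp":[2,-10,-110],"twist":[0,0,0],"fingers":0},
    {"dp":[0,-20,-140],"twist":[0,0,0],"fingers":0},
    {"dp":[0,20,-140],"twist":[0,0,0],"fingers":0},
    {"dp":[0,60,-140],"twist":[0,0,0],"fingers":0},
    {"dp":[0,60,-140],"twist":[0,0,0],"fingers":0}
  ]
}}

```text
t: 9.5
tcp_pos: [549.7, -62.7, 276.2]
tool_rot: [-180.0, 29.8, 18.8]
force: [-0.3, -1.0, -0.8]
width: 0.003
grip_force: 0.0
```

```bash
python3 - <<'E'
from h import *
from bench import *
st=get_state(); print(local(st)[0],st["force"])
w=capture("wrist");cv2.imwrite("pics/f.png",w["frame"]);print("wrist",wv(w),"top",valve(capture("top")))
hsv=cv2.cvtColor(w["frame"],cv2.COLOR_BGR2HSV);m=(hsv[...,1]<50)&(hsv[...,2]>110)
ys,xs=np.nonzero(m);q=np.array([wheel(w,p) for p in zip(xs,ys)])
for a in(-108,180,108,-36,36):
    k=(q[:,2]>60)&(q[:,2]<95)&(np.abs((q[:,3]-a+180)%360-180)<20);print(a,k.sum(),((q[k,3]-a+180)%360-180).mean().round(1))
E
```

```text
[ 50.4  77.9 139.7] [-0.25142484 -0.97688249 -0.84523491]
wrist [[88.5, -0.8, 88.5, -0.5]] top (21, np.float64(86.62548359176073), np.float64(-0.9651660939844611), np.float64(86.63086028139963), np.float64(-0.6383532105676405))
-108 1876 6.5
180 1243 1.8
108 1898 -5.8
-36 823 -2.0
36 848 0.6
```

View pics/f.png

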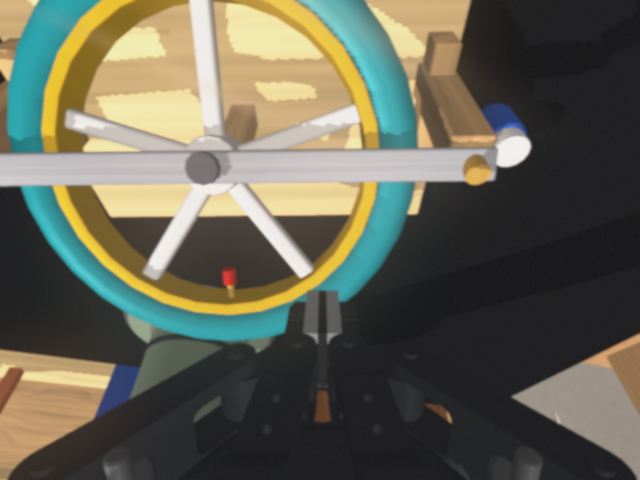

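The valve cap is at (229,277), at -0.5° in the wrist view and -0.6° in the top view, so it is about 1 mm off the top. The arm is clear, and both jars and the pot were never approached. I'll hand it in.

```bash
python3 - <<'E'
from h import *
from bench import *
c=capture("top");print(valve(c))
m=mask(c,(0,0,150),(180,60,255),(205,320,240,350));print(np.argwhere(m).mean(0)[::-1])
print(finish_job())
E
```

```text
(22, np.float64(86.58093179375216), np.float64(-0.792513240220746), np.float64(86.5845588284094), np.float64(-0.5244387514539958))
[218.38076923 335.47307692]
the job is handed in; nothing more can be done
None
```

I handed the job in with the wheel at rest and the valve stem about 1 mm (0.5°) from the very top. The fingertips pushed only the spokes, and I saw no sign of contact with the wet rim, tyre, valve, jars or pot; the hand-in gave no verdict.

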